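# Open the board test drawer, unlatch the test arm and hold it up

### The job

Pull the circuit-board test drawer out to its stop by its handle, then pull the red latch knob on the test arm sideways against its spring, lift the arm's front end about 5 cm off its ball and hold it there. Finish while still holding the arm raised, so that a colleague can change the board; do not touch the board in the drawer and leave the other things on and around the drawer unit where they are.

Things in the scene. Friction and masses are not known exactly. Their poses are not given: they have to be found in the camera images.
- drawer (a joint): Travel of the dark-fronted drawer out of the case, along the drawer's -x (towards the robot), in m: 0 shut, 0.185 at its stop. Starts shut or up to 0.03 ajar, stays where it is left; takes about 4 N plus 8 N per m/s to slide. Front panel: 254 wide, top 108 above the bench, 12 thick, outer face flush with the front of the beige case when shut.
- drawer_handle (a point): Middle of the steel bow handle's grip: round bar, diameter 10, 120 long along the drawer's y, 38 in front of the panel (33 clear behind it), 88 above the bench, pinched from above. Its axes are the drawer's: x points into the case (away from the robot), y left, z up; yaw varies. Beige case, fixed: 260 deep x 280 wide x 118 high, its front 38 behind this point when the drawer is shut.
- tongue: Blue test arm, 0.3 to 0.5 kg: coupler (hollow box 42 x 44 wide x 33 high, over the ball) at the front, bar to a rear hinge along the drawer's y, 100 behind (+x) the ball at its height. Origin in the coupler, at the ball's centre when down; axes as the drawer's, tilting as the front rises (100 x sin(tilt) mm; stop at 1.1 rad). Falls when let go. Inside the case until the drawer is out.
- latch (a joint): Sideways travel in m of the spring latch in the coupler, along the tongue's +y (the left seen from the robot): 0 hooked under the collar of the ball stud (the arm cannot rise), 0.016 at its stop. From 0.008 the arm is free. The spring takes 3.6 N to start and 8.4 N at the stop and shuts it when let go.
- latch_knob: Red latch knob left (+y) of the coupler: round grip, diameter 18, 24 long along y, with a flange of diameter 28, 6 thick, at its outer (+y) end. Origin mid-grip on its axis: 50 left of the tongue's origin, 62 above the bench when down, 75 behind the drawer's outer face. Pinch from above across the drawer's x; the arm can be lifted by it, the knob turning in the fingers.
- ball_mount: Steel ball stud fixed in the drawer: ball of diameter 25 on a collar of diameter 28 and a thinner neck. Origin at the ball's centre, 62 above the bench.
- test_board: Green circuit board fixed in the drawer under the test arm, 56 (x) x 105 (y), top 34 above the bench; its front edge is 32 behind the ball's centre, its left edge 45 to the left. Origin straight below the ball's centre, 20 above the bench, axes as the drawer's.
- meter: yellow handheld multimeter, 150 x 75 x 34, lying beside the drawer; origin under its centre
- spool: grey metal solder spool standing on its flange on top of the case, diameter 60, 48 high; origin under its centre
- spare_board: loose green spare circuit board, 90 x 60 x 10, lying beside the drawer; origin under its centre
- mug: white mug, diameter 80, 90 high, on the bench; origin under its centre
- parts_tray: blue open parts tray, 110 x 80 x 30, on the bench; origin under its centre
Things that resemble listed ones, but are neither listed nor needed, are in the scene too. What is meant by the spare_board is not orange, and is the larger of those in its own colour.

How it is judged:
On the way, in this order (a step that is already met when the one before it is completed fails the run):
1. the drawer is pulled out, within 15 mm of its stop, the test arm still down (value of joint drawer above 0.17 m and angle between tongue's own z axis and vertical below 0.08 rad), for 0.2 s.
2. the latch is pulled sideways by at least 8 mm while the arm is still down (value of joint latch above 0.008 m and angle between tongue's own z axis and vertical below 0.08 rad), for 0.1 s.
3. the arm is lifted off the ball by its front end, at least 37 mm up (angle between tongue's own z axis and vertical above 0.38 rad), for 0.2 s.
At the end, for the whole second after the job is handed in: The program has ended with the fingers still holding the test arm (contact of at least 1 N on the arm, its latch or its knob), the arm at rest, tilted by 0.38 to 0.80 rad (front end 37 to 72 mm up), nothing else propping it, and the drawer still out by at least 155 mm (angle between tongue's own z axis and vertical between 0.38 and 0.8 rad and value of joint drawer above 0.155 m and contact force between the fingers and tongue above 1 N and angular speed of tongue below 0.15 rad/s and contact force between each of meter, spool, spare_board, mug, parts_tray and tongue below 0.2 N); the arm keeps its last pose, push and grip.
It fails at once if the board in the drawer is touched (more than 2 N) (contact force between anything else and test_board above 2 N).
It fails at once if the multimeter, spool, spare board, mug or parts tray is shifted by more than 30 mm (distance of any of meter, spool, spare_board, mug, parts_tray from where it was at the start of the episode above 0.03 m).
It also fails if it takes over 43 s, if anything falls off the work surface, if the arm or the gripper's body presses on something with over 40 N, if the wrist force passes 120 N, or if a joint passes its speed limit or range.

### The arm

A 6-joint arm with a two-finger parallel gripper is mounted at the origin on the work surface. World frame = base frame: x ahead of the robot, y to its left, z up, the work surface at z = 0. Lengths are in m, angles in rad, forces in N, time in s.
With the tool pointing down it reaches from about 0.375 to 0.975 m from the base axis. Payload 3.8 kg.
Tool frame: the origin (TCP) lies midway between the tips of the shut fingers; the grasp point (between the pads) lies 19 mm behind it; z points along the fingers, y is the line along which they close (so a half turn about z gives the same grasp; the last joint's range is limited). The gripper opens to 85 mm and grips with 20 to 120 N. Pads are 22 mm wide; open, the fingers measure 114 mm over their backs; the gripper's body (76 mm by 85 mm) begins 54 mm behind the grasp point. The pads swing forward as they close: fully open they stand 13 mm farther back than shut.
Start: joints at [1.183, 0.264, 1.604, -0, 1.274, -0.037], TCP at [0.232, 0.634, 0.231] pointing down, gripper open.
Joint ranges: [-2.63, 2.63], [-0.94, 2.18], [0.31, 2.57], [-1.31, 4.45], [0, 2.66], [-2.55, 2.55]. Speed limits (rad/s): [2.57, 2.57, 3.14, 3.14, 3.14, 3.14].

### API

Orientations are given as [roll, pitch, yaw] about the fixed x, y, z axes, in that order (R = Rz(yaw) Ry(pitch) Rx(roll)).
In Python, from station import state, grab_frame, camera_info, job_done, outline_of, landmark_of gives the robot as it stands. The module is installed in compiled form; this text tells all that it offers.
- The arm moves only by the shell command python3 -m crank 'ROWS' [FORCE]. ROWS is JSON, a list of rows, each an object of numbers: "dx", "dy", "dz": the shift along the world's x, y, z normalised to -1 to 1, where 1 is 2.5 cm; "wx", "wy", "wz": the turn, a rotation vector about the world's x, y, z normalised to -1 to 1, where 1 is 90 degrees; "claw": the opening, from 0 (shut) to 1 (fully open). A call has exactly 5 rows; each row shifts and turns the commanded pose from where the row before left it; what a row does not reach is not made up. A row lasts 1/10 s, in which the tool goes at most 50 mm and 8.59 degrees, less where a joint would pass 70% of its speed; a pose out of reach is approached as far as the arm can. A call with a number of a shift or a turn outside -1 to 1 is refused whole. A call with a gripper value outside its range is refused whole. The fingers move at their own pace and stop on an object; FORCE is the grip in N (left out, the last holds). Time passes only in rows, so rows that do not move let the fingers close, or fill a call up. It gives the time, the measured TCP pose, the force, the opening and the grip force at its end, in the units of the state.
- state(): the state, without advancing time (a new reading comes with each control period).
- grab_frame(name): name is "scene" or "top" or "wrist"; returns (picture, depth): 420x560x3 uint8, red, green, blue; 420x560 float32, m along the optical axis (not along the pixel's ray), 0 where there is no reading.
- camera_info(name): a dict with "intrinsics" (3x3 intrinsics, pixels), "distortion" ([k1, k2, p1, p2, k3] as OpenCV has them; the pictures are not rectified), "R" (3x3) and "t" (3): a world point X has camera coordinates R X + t. Camera axes: x right, y down, z forward; pixel columns grow to the right and rows downward; lengths in m; the calibration is good to about 2 mm. A picture is of the moment at which its call begins: read the wrist's pose just before it. camera_info takes no time and is no camera call; for the wrist camera it gives the pose at the moment of the call.
- job_done(): hands the job in; it is judged then, once.
Trained networks look in the newest picture that a camera, given by its name, has taken for a name from the list of things; names that differ only in an ending like _2 or _b are one class to them, and where a whole thing is asked for, a point or a joint stands for the part that bears it (a point fixed in the world has none). Each returns a list of dicts, best first, with "conf" (0 to 1); they miss things now and then, are a little off and sometimes report something else, mostly with a low value. They report only what shows in the picture. A call takes as long as a camera call. They do not tell look-alikes from the thing itself.
- outline_of(camera, target): "pixels" (420x560 bool, what is visible of it).
- landmark_of(camera, target): "centre" ([x, y, z] in m, in world coordinates, good to about 4 mm: a listed point, or the origin of a listed thing).
The state is a dict: "clock": time; "joint_pos": joint angles; "joint_velocities": joint speeds; "joint_torque": joint torques, N m; "tcp_pos": TCP position; "eef_rot": TCP orientation; "wrist_force": force on the tool from outside, world axes, zero at the start; "wrist_torque": the same for the moment, N m; "opening": finger opening in m; "gripper_force": force on a finger pad.
Only numpy, scipy, OpenCV 4.12 (cv2) and the standard library are available. Lean on these libraries where they do the work, as an engineer would, in place of code of your own. Each camera call takes 0.05 s, during which the arm holds its last target. There are 200 camera calls.

## Working session

There is one attempt and no reset: what is moved stays moved. The work goes in short steps, Python scripts to look and compute and a shell command to move; the robot and the scene stay as the last step left them, time stands still between calls to the robot, and variables do not carry over. Pictures are saved under pics/ and viewed, at most 10 in all, crops included, and the job is handed in when it is done.

```bash
mkdir -p pics; python3 - <<'E'
from station import *
import cv2,numpy as np
s=state();print(s['clock'],s['tcp_pos'],s['eef_rot'],s['opening'])
for c in['scene','top']:
    im,d=grab_frame(c);cv2.imwrite(f'pics/{c}0.png',im[:,:,::-1])
    for n in['drawer_handle','tongue','latch_knob','spare_board','meter','spool','mug','parts_tray']:
        try:
            for r in landmark_of(c,n)[:3]:print(c,n,np.round(r['centre'],3),round(r['conf'],2))
        except Exception as e:print(n,e)
print(state()['clock'])
E
```

```text
0.0 [0.2316907  0.63320912 0.22997601] [-3.13935688e+00 -7.67958535e-05  2.79080778e+00] 0.0852996438766616
scene drawer_handle [ 0.608 -0.022  0.089] 0.6
scene drawer_handle [0.464 0.49  0.003] 0.44
scene spare_board [ 0.402 -0.226 -0.001] 0.79
scene spare_board [ 0.542 -0.238  0.005] 0.78
scene spare_board [ 0.508 -0.355 -0.001] 0.55
scene meter [0.648 0.186 0.006] 0.88
scene meter [ 0.611 -0.02   0.088] 0.24
scene mug [0.464 0.489 0.001] 0.78
scene parts_tray [ 0.516 -0.531  0.   ] 0.96
top drawer_handle [ 0.614 -0.017  0.089] 0.94
top spare_board [ 0.407 -0.226  0.003] 0.84
top spare_board [ 0.539 -0.243 -0.002] 0.71
top spare_board [ 0.509 -0.353  0.002] 0.62
top meter [ 0.647  0.186 -0.003] 0.97
top spool [ 0.735 -0.037  0.12 ] 0.62
top parts_tray [ 0.513 -0.528 -0.004] 0.74
0.9
```

View pics/top0.png

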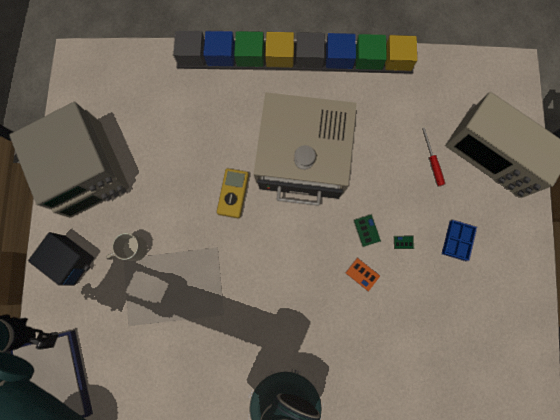

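View pics/scene0.png

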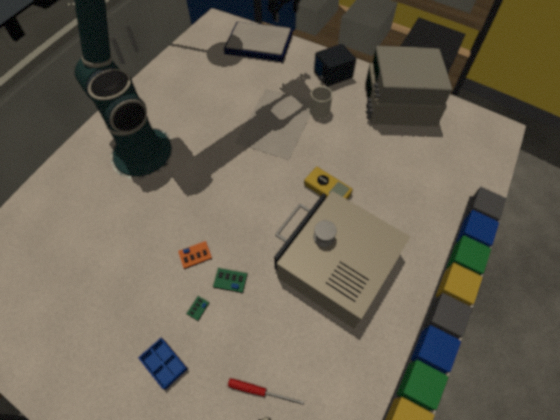

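The top view shows the case at (305,145), with the steel bow handle at its front at (299,197), slightly rotated. The meter is at (233,193), the spool at (305,156) and the mug at (127,246). The large green spare board is at (367,230); the orange (363,274) and small green (403,242) boards are the look-alikes. The only possible confusion for the handle is the grey instruments at the left (75,160) and right (505,145), and neither has a bow handle on a dark drawer front. I choose (299,197).

```bash
cat > h.py <<'E'
from station import *
import cv2,numpy as np
def cloud(c):
    im,d=grab_frame(c);I=camera_info(c)
    v,u=np.mgrid[:420,:560]
    p=cv2.undistortPoints(np.stack([u,v],-1).reshape(-1,1,2).astype(np.float64),np.array(I['intrinsics']),np.array(I['distortion'])).reshape(420,560,2)
    X=np.dstack([p*d[...,None],d])
    W=(X-np.array(I['t']))@np.array(I['R'])
    W[d==0]=np.nan
    return im,W
E
python3 - <<'E'
from h import *
im,W=cloud('top')
x,y,z=W[...,0],W[...,1],W[...,2]
m=(abs(z-.118)<.006)&(x>.55)&(x<1)&(abs(y)<.3)
r=cv2.minAreaRect((W[m][:,:2]*1000).astype(np.float32));print('case',r,np.nanmedian(z[m]))
print(np.round(cv2.boxPoints(r)))
m=(abs(z-.09)<.012)&(x>.5)&(x<.66)&(abs(y+.02)<.09)
P=W[m];print(len(P),P.mean(0),P.min(0),P.max(0))
m2=m&(x<.628)
P=W[m2];f=np.polyfit(P[:,1],P[:,0],1);print('bar fit',f,P.mean(0))
cv2.imwrite('pics/crop.png',cv2.resize(im[80:220,220:380,::-1],(800,700))[100:])
print(np.round(W[190:206:1,299],3))
E
```

```text
case ((793.3941040039062, -38.84605407714844), (280.5964660644531, 278.4302062988281), 84.75447845458984) 0.11712415732099217
[[ 642. -166.]
 [ 919. -191.]
 [ 945.   88.]
 [ 668.  114.]]
316 [ 0.63037834 -0.02366532  0.09082445] [ 0.6042679  -0.1080677   0.07806656] [0.65987485 0.06909968 0.10196079]
bar fit [0.05069854 0.61589638] [ 0.61452352 -0.02707892  0.09122551]
[[ 0.652 -0.025  0.065]
 [ 0.652 -0.025  0.05 ]
 [ 0.651 -0.025  0.043]
 [ 0.65  -0.025  0.034]
 [ 0.653 -0.026  0.001]
 [ 0.651 -0.026 -0.004]
 [ 0.648 -0.027 -0.005]
 [ 0.644 -0.026 -0.   ]
 [ 0.64  -0.027  0.002]
 [ 0.638 -0.027 -0.004]
 [ 0.616 -0.025  0.091]
 [ 0.613 -0.025  0.089]
 [ 0.611 -0.025  0.088]
 [ 0.625 -0.027 -0.003]
 [ 0.621 -0.027 -0.001]
 [ 0.618 -0.027 -0.001]]
```

View pics/crop.png

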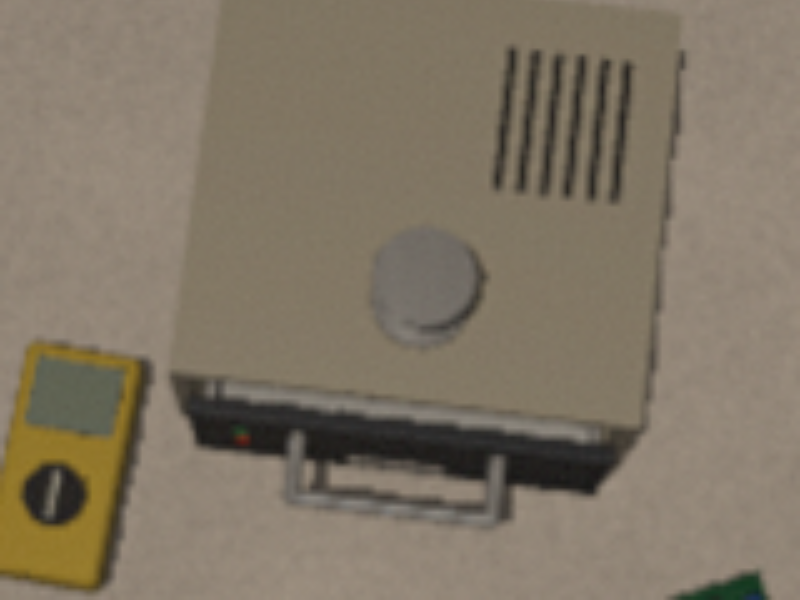

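The crop confirms the bow handle on the dark front, slightly ajar. Handle middle is about (0.6135, -0.022, 0.088), drawer yaw about -0.092. The tool yaw needed is 1.479, a turn of -1.312 rad.

```bash
python3 -m crank '[{"dx":0.6,"dy":-1,"wz":-0.0928,"claw":0.3},{"dx":0.6,"dy":-1,"wz":-0.0928,"claw":0.3},{"dx":0.6,"dy":-1,"wz":-0.0928,"claw":0.3},{"dx":0.6,"dy":-1,"wz":-0.0928,"claw":0.3},{"dx":0.6,"dy":-1,"wz":-0.0928,"claw":0.3}]' 40
python3 -m crank '[{"dx":0.6,"dy":-1,"wz":-0.0928,"claw":0.3},{"dx":0.6,"dy":-1,"wz":-0.0928,"claw":0.3},{"dx":0.6,"dy":-1,"wz":-0.0928,"claw":0.3},{"dx":0.6,"dy":-1,"wz":-0.0928,"claw":0.3},{"dx":0.6,"dy":-1,"claw":0.3}]'
python3 -m crank '[{"dx":0.6,"dy":-1,"claw":0.3},{"dx":0.6,"dy":-1,"claw":0.3},{"dx":0.6,"dy":-1,"claw":0.3},{"dx":0.6,"dy":-1,"claw":0.3},{"dx":0.6,"dy":-1,"claw":0.3}]'
python3 -m crank '[{"dx":0.6,"dy":-1,"claw":0.3},{"dx":0.6,"dy":-1,"claw":0.3},{"dx":0.6,"dy":-1,"claw":0.3},{"dx":0.6,"dy":-1,"claw":0.3},{"dx":0.6,"dy":-1,"claw":0.3}]'
python3 -m crank '[{"dx":0.6,"dy":-1,"claw":0.3},{"dx":0.6,"dy":-1,"claw":0.3},{"dx":0.6,"dy":-1,"claw":0.3},{"dx":0.6,"dy":-1,"claw":0.3},{"claw":0.3}]'
```

```text
schema error: expected keys dx, dy, dz, wx, wy, wz, claw
schema error: expected keys dx, dy, dz, wx, wy, wz, claw
schema error: expected keys dx, dy, dz, wx, wy, wz, claw
schema error: expected keys dx, dy, dz, wx, wy, wz, claw
schema error: expected keys dx, dy, dz, wx, wy, wz, claw
```

```bash
python3 -m crank '[{"dx":0.6,"dy":-1,"dz":0,"wx":0,"wy":0,"wz":-0.0928,"claw":0.3},{"dx":0.6,"dy":-1,"dz":0,"wx":0,"wy":0,"wz":-0.0928,"claw":0.3},{"dx":0.6,"dy":-1,"dz":0,"wx":0,"wy":0,"wz":-0.0928,"claw":0.3},{"dx":0.6,"dy":-1,"dz":0,"wx":0,"wy":0,"wz":-0.0928,"claw":0.3},{"dx":0.6,"dy":-1,"dz":0,"wx":0,"wy":0,"wz":-0.0928,"claw":0.3}]' 40
python3 -m crank '[{"dx":0.6,"dy":-1,"dz":0,"wx":0,"wy":0,"wz":-0.0928,"claw":0.3},{"dx":0.6,"dy":-1,"dz":0,"wx":0,"wy":0,"wz":-0.0928,"claw":0.3},{"dx":0.6,"dy":-1,"dz":0,"wx":0,"wy":0,"wz":-0.0928,"claw":0.3},{"dx":0.6,"dy":-1,"dz":0,"wx":0,"wy":0,"wz":-0.0928,"claw":0.3},{"dx":0.6,"dy":-1,"dz":0,"wx":0,"wy":0,"wz":0,"claw":0.3}]'
python3 -m crank '[{"dx":0.6,"dy":-1,"dz":0,"wx":0,"wy":0,"wz":0,"claw":0.3},{"dx":0.6,"dy":-1,"dz":0,"wx":0,"wy":0,"wz":0,"claw":0.3},{"dx":0.6,"dy":-1,"dz":0,"wx":0,"wy":0,"wz":0,"claw":0.3},{"dx":0.6,"dy":-1,"dz":0,"wx":0,"wy":0,"wz":0,"claw":0.3},{"dx":0.6,"dy":-1,"dz":0,"wx":0,"wy":0,"wz":0,"claw":0.3}]'
python3 -m crank '[{"dx":0.6,"dy":-1,"dz":0,"wx":0,"wy":0,"wz":0,"claw":0.3},{"dx":0.6,"dy":-1,"dz":0,"wx":0,"wy":0,"wz":0,"claw":0.3},{"dx":0.6,"dy":-1,"dz":0,"wx":0,"wy":0,"wz":0,"claw":0.3},{"dx":0.6,"dy":-1,"dz":0,"wx":0,"wy":0,"wz":0,"claw":0.3},{"dx":0.6,"dy":-1,"dz":0,"wx":0,"wy":0,"wz":0,"claw":0.3}]'
python3 -m crank '[{"dx":0.6,"dy":-1,"dz":0,"wx":0,"wy":0,"wz":0,"claw":0.3},{"dx":0.6,"dy":-1,"dz":0,"wx":0,"wy":0,"wz":0,"claw":0.3},{"dx":0.6,"dy":-1,"dz":0,"wx":0,"wy":0,"wz":0,"claw":0.3},{"dx":0.6,"dy":-1,"dz":0,"wx":0,"wy":0,"wz":0,"claw":0.3},{"dx":0,"dy":0,"dz":0,"wx":0,"wy":0,"wz":0,"claw":0.3}]'
python3 - <<'E'
from h import *
s=state();print(s['clock'],s['tcp_pos'],s['eef_rot'],s['opening'])
im,W=cloud('wrist')
print([(np.round(r['centre'],4),r['conf']) for r in landmark_of('wrist','drawer_handle')])
x,y,z=W[...,0],W[...,1],W[...,2]
m=(abs(z-.09)<.006)&(x>.59)&(x<.63)&(abs(y+.02)<.05)
P=W[m]
if len(P)>20:
    f=np.polyfit(P[:,1],P[:,0],1);print(len(P),f,P.mean(0),P.min(0),P.max(0),f@[-.022,1])
cv2.imwrite('pics/w1.png',im[:,:,::-1])
E
```

```text
clock: 1.45
tcp_pos: [0.3074, 0.5079, 0.2314]
eef_rot: [3.141, -0.0, 2.056]
wrist_force: [0.9, 0.8, 0.4]
opening: 0.0262
gripper_force: 0.0
clock: 1.95
tcp_pos: [0.3825, 0.3829, 0.2315]
eef_rot: [3.141, -0.0, 1.476]
wrist_force: [0.5, 1.1, -0.3]
opening: 0.0257
gripper_force: 0.0
clock: 2.45
tcp_pos: [0.4575, 0.2578, 0.2316]
eef_rot: [3.141, -0.0, 1.479]
wrist_force: [-0.1, 0.6, 0.1]
opening: 0.026
gripper_force: 0.0
clock: 2.95
tcp_pos: [0.5325, 0.1328, 0.2315]
eef_rot: [3.141, -0.0, 1.479]
wrist_force: [1.2, -0.1, -0.0]
opening: 0.0254
gripper_force: 0.0
clock: 3.45
tcp_pos: [0.5935, 0.031, 0.2314]
eef_rot: [3.14, 0.001, 1.476]
wrist_force: [0.3, 0.4, -1.1]
opening: 0.0256
gripper_force: 0.0
3.45 [0.59352778 0.0310152  0.2313797 ] [3.14030436e+00 1.09686511e-03 1.47578791e+00] 0.025605277714834382
[(array([ 0.6122, -0.0168,  0.088 ]), 0.91)]
1167 [0.1120921  0.61196049] [ 0.61028177 -0.01497626  0.09170414] [ 0.60107559 -0.0696854   0.08656464] [0.61936671 0.02993038 0.09465013] 0.6094944628469362
```

```bash
python3 -m crank '[{"dx":0.35,"dy":-0.98,"dz":0,"wx":0,"wy":0,"wz":-0.008,"claw":0.32},{"dx":0.35,"dy":-0.98,"dz":0,"wx":0,"wy":0,"wz":0,"claw":0.32},{"dx":0,"dy":0,"dz":-0.9,"wx":0,"wy":0,"wz":0,"claw":0.32},{"dx":0,"dy":0,"dz":-0.9,"wx":0,"wy":0,"wz":0,"claw":0.32},{"dx":0,"dy":0,"dz":-0.9,"wx":0,"wy":0,"wz":0,"claw":0.32}]'
python3 -m crank '[{"dx":0,"dy":0,"dz":-0.9,"wx":0,"wy":0,"wz":0,"claw":0.32},{"dx":0,"dy":0,"dz":-0.9,"wx":0,"wy":0,"wz":0,"claw":0.32},{"dx":0,"dy":0,"dz":-0.9,"wx":0,"wy":0,"wz":0,"claw":0.32},{"dx":0,"dy":0,"dz":-0.9,"wx":0,"wy":0,"wz":0,"claw":0.32},{"dx":0,"dy":0,"dz":-0.2,"wx":0,"wy":0,"wz":0,"claw":0.32}]'
python3 -m crank '[{"dx":0,"dy":0,"dz":0,"wx":0,"wy":0,"wz":0,"claw":0},{"dx":0,"dy":0,"dz":0,"wx":0,"wy":0,"wz":0,"claw":0},{"dx":0,"dy":0,"dz":0,"wx":0,"wy":0,"wz":0,"claw":0},{"dx":0,"dy":0,"dz":0,"wx":0,"wy":0,"wz":0,"claw":0},{"dx":0,"dy":0,"dz":0,"wx":0,"wy":0,"wz":0,"claw":0}]' 60
```

```text
clock: 4.05
tcp_pos: [0.6092, -0.014, 0.1634]
eef_rot: [3.141, -0.001, 1.467]
wrist_force: [-0.1, -0.8, -0.0]
opening: 0.0272
gripper_force: 0.0
clock: 4.55
tcp_pos: [0.6064, -0.0137, 0.0658]
eef_rot: [-3.136, -0.0, 1.468]
wrist_force: [-0.7, 0.0, -0.7]
opening: 0.0275
gripper_force: 0.0
clock: 5.05
tcp_pos: [0.6098, -0.0144, 0.069]
eef_rot: [3.141, -0.001, 1.466]
wrist_force: [3.7, 3.9, -8.1]
opening: 0.0078
gripper_force: 58.3
```

```bash
python3 -m crank '[{"dx":-0.3,"dy":0.032,"dz":0,"wx":0,"wy":0,"wz":0,"claw":0},{"dx":-0.6,"dy":0.064,"dz":0,"wx":0,"wy":0,"wz":0,"claw":0},{"dx":-0.6,"dy":0.064,"dz":0,"wx":0,"wy":0,"wz":0,"claw":0},{"dx":-0.6,"dy":0.064,"dz":0,"wx":0,"wy":0,"wz":0,"claw":0},{"dx":-0.6,"dy":0.064,"dz":0,"wx":0,"wy":0,"wz":0,"claw":0}]'
python3 -m crank '[{"dx":-0.6,"dy":0.064,"dz":0,"wx":0,"wy":0,"wz":0,"claw":0},{"dx":-0.6,"dy":0.064,"dz":0,"wx":0,"wy":0,"wz":0,"claw":0},{"dx":-0.6,"dy":0.064,"dz":0,"wx":0,"wy":0,"wz":0,"claw":0},{"dx":-0.6,"dy":0.064,"dz":0,"wx":0,"wy":0,"wz":0,"claw":0},{"dx":-0.4,"dy":0.042,"dz":0,"wx":0,"wy":0,"wz":0,"claw":0}]'
python3 -m crank '[{"dx":-0.12,"dy":0.013,"dz":0,"wx":0,"wy":0,"wz":0,"claw":0},{"dx":-0.12,"dy":0.013,"dz":0,"wx":0,"wy":0,"wz":0,"claw":0},{"dx":-0.12,"dy":0.013,"dz":0,"wx":0,"wy":0,"wz":0,"claw":0},{"dx":-0.12,"dy":0.013,"dz":0,"wx":0,"wy":0,"wz":0,"claw":0},{"dx":-0.12,"dy":0.013,"dz":0,"wx":0,"wy":0,"wz":0,"claw":0}]'
```

```text
clock: 5.55
tcp_pos: [0.5422, -0.0078, 0.069]
eef_rot: [3.14, -0.0, 1.466]
wrist_force: [5.1, 0.9, -11.0]
opening: 0.0079
gripper_force: 59.9
clock: 6.05
tcp_pos: [0.4712, -0.0009, 0.069]
eef_rot: [3.141, 0.001, 1.467]
wrist_force: [4.8, -1.4, -10.4]
opening: 0.0079
gripper_force: 59.9
clock: 6.55
tcp_pos: [0.4577, 0.0004, 0.069]
eef_rot: [3.14, 0.001, 1.467]
wrist_force: [3.4, -4.0, -9.7]
opening: 0.008
gripper_force: 59.9
```

```bash
python3 -m crank '[{"dx":-0.12,"dy":0.013,"dz":0,"wx":0,"wy":0,"wz":0,"claw":0},{"dx":-0.12,"dy":0.013,"dz":0,"wx":0,"wy":0,"wz":0,"claw":0},{"dx":-0.1,"dy":0.011,"dz":0,"wx":0,"wy":0,"wz":0,"claw":0},{"dx":-0.1,"dy":0.011,"dz":0,"wx":0,"wy":0,"wz":0,"claw":0},{"dx":0,"dy":0,"dz":0,"wx":0,"wy":0,"wz":0,"claw":0}]'
```

```text
clock: 7.05
tcp_pos: [0.4493, 0.0012, 0.0691]
eef_rot: [3.134, 0.001, 1.467]
wrist_force: [12.4, -5.6, -18.7]
opening: 0.0077
gripper_force: 59.0
```

```bash
python3 -m crank '[{"dx":-0.1,"dy":0.011,"dz":0,"wx":0,"wy":0,"wz":0,"claw":0},{"dx":-0.1,"dy":0.011,"dz":0,"wx":0,"wy":0,"wz":0,"claw":0},{"dx":0,"dy":0,"dz":0,"wx":0,"wy":0,"wz":0,"claw":0},{"dx":0,"dy":0,"dz":0,"wx":0,"wy":0,"wz":0,"claw":0},{"dx":0,"dy":0,"dz":0,"wx":0,"wy":0,"wz":0,"claw":0}]'
```

```text
clock: 7.55
tcp_pos: [0.4493, 0.0012, 0.0692]
eef_rot: [3.124, 0.001, 1.467]
wrist_force: [27.9, -7.7, -37.8]
opening: 0.0078
gripper_force: 58.0
```

```bash
python3 -m crank '[{"dx":0.15,"dy":-0.016,"dz":0,"wx":0,"wy":0,"wz":0,"claw":0},{"dx":0.15,"dy":-0.016,"dz":0,"wx":0,"wy":0,"wz":0,"claw":0},{"dx":0,"dy":0,"dz":0,"wx":0,"wy":0,"wz":0,"claw":0.3},{"dx":0,"dy":0,"dz":0,"wx":0,"wy":0,"wz":0,"claw":0.3},{"dx":0,"dy":0,"dz":0,"wx":0,"wy":0,"wz":0,"claw":0.3}]'
python3 -m crank '[{"dx":0,"dy":0,"dz":0.4,"wx":0,"wy":0,"wz":0,"claw":0.3},{"dx":0,"dy":0,"dz":1,"wx":0,"wy":0,"wz":0,"claw":0.3},{"dx":0,"dy":0,"dz":1,"wx":0,"wy":0,"wz":0,"claw":0.3},{"dx":0,"dy":0,"dz":1,"wx":0,"wy":0,"wz":0,"claw":0.3},{"dx":0,"dy":0,"dz":1,"wx":0,"wy":0,"wz":0,"claw":0.3}]'
python3 -m crank '[{"dx":0,"dy":0,"dz":1,"wx":0,"wy":0,"wz":0,"claw":0.3},{"dx":0,"dy":0,"dz":1,"wx":0,"wy":0,"wz":0,"claw":0.3},{"dx":0,"dy":0,"dz":1,"wx":0,"wy":0,"wz":0,"claw":0.3},{"dx":0,"dy":0,"dz":0,"wx":0,"wy":0,"wz":0,"claw":0.6},{"dx":0,"dy":0,"dz":0,"wx":0,"wy":0,"wz":0,"claw":0.6}]'
python3 - <<'E'
from h import *
s=state();print(s['clock'],s['tcp_pos'],s['eef_rot'],s['opening'])
for c in['wrist','top']:
    im,W=cloud(c);np.save(c+'W.npy',W);np.save(c+'I.npy',im)
    for n in['drawer_handle','tongue','latch_knob','ball_mount','test_board']:
        print(c,n,[(np.round(r['centre'],4),round(r['conf'],2)) for r in landmark_of(c,n)[:3]])
    hsv=cv2.cvtColor(im,cv2.COLOR_RGB2HSV)
    m=((hsv[...,0]<8)|(hsv[...,0]>172))&(hsv[...,1]>130)&(hsv[...,2]>60)&(W[...,0]<.7)&(abs(W[...,1])<.15)&(W[...,2]>.03)
    v,u=np.nonzero(m)
    if len(u):
        P=W[m];print(len(u),u.min(),u.max(),v.min(),v.max(),np.round(P.mean(0),4),np.round(P.min(0),4),np.round(P.max(0),4))
    cv2.imwrite(f'pics/{c}2.png',im[:,:,::-1])
print(state()['clock'])
E
```

```text
clock: 8.05
tcp_pos: [0.4493, 0.0024, 0.0698]
eef_rot: [3.14, -0.001, 1.466]
wrist_force: [-0.3, 0.1, -0.6]
opening: 0.0255
gripper_force: 0.0
clock: 8.55
tcp_pos: [0.4485, 0.0023, 0.181]
eef_rot: [3.14, -0.0, 1.466]
wrist_force: [0.7, -0.2, -0.6]
opening: 0.0259
gripper_force: 0.0
clock: 9.05
tcp_pos: [0.4488, 0.0022, 0.255]
eef_rot: [3.139, -0.0, 1.466]
wrist_force: [-0.5, -0.2, -0.5]
opening: 0.0511
gripper_force: 0.0
9.05 [0.4487977  0.00224825 0.25497714] [ 3.13909346e+00 -2.76846260e-04  1.46647210e+00] 0.05113832853443552
wrist drawer_handle [(array([ 0.4492, -0.0051,  0.0863]), 0.65)]
wrist tongue [(array([ 0.5628, -0.0139,  0.063 ]), 0.88), (array([ 0.4488, -0.0041,  0.0876]), 0.65)]
wrist latch_knob [(array([0.5643, 0.0349, 0.0595]), 0.84)]
wrist ball_mount []
wrist test_board []
785 313 415 77 148 [0.5609 0.0406 0.0677] [0.4914 0.0221 0.0377] [0.5783 0.0916 0.0758]
top drawer_handle [(array([ 0.6476,  0.1845, -0.0025]), 0.57)]
top tongue [(array([ 0.5582, -0.0136,  0.0617]), 0.82)]
top latch_knob []
top ball_mount []
top test_board [(array([ 0.5704, -0.0182,  0.0203]), 0.75)]
9.65
```

View pics/wrist2.png

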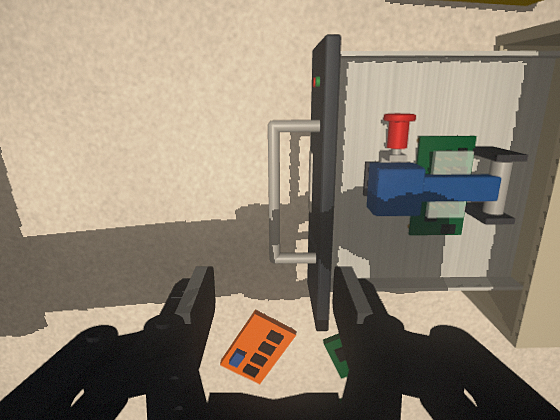

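Wrist view: the drawer is out, the handle is at (277,190), and the red knob has its grip at (396,135) and flange at (399,117). The blue coupler is at (397,190) and the green board at (445,185), behind the knob. I'll refine the knob from the saved cloud.

```bash
python3 - <<'E'
import numpy as np,cv2
W=np.load('wristW.npy');im=np.load('wristI.npy')
hsv=cv2.cvtColor(im,cv2.COLOR_RGB2HSV)
for v in range(112,152,3):
    row=[u for u in range(375,420) if (hsv[v,u,0]<8 or hsv[v,u,0]>172) and hsv[v,u,1]>130]
    if row:
        P=W[v,row];P=P[P[:,2]>.055];
        if len(P):print(v,row[0],row[-1],np.round(P[:,0].min(),4),np.round(P[:,0].max(),4),np.round(np.median(P,0),4),P[:,2].max().round(4))
x,y,z=np.moveaxis(W,-1,0)
m=(abs(z-.108)<.006)&(x>.46)&(x<.52)&(abs(y)<.12)
P=W[m];f=np.polyfit(P[:,1],P[:,0],1);print('panel top',len(P),f,P[:,1].min(),P[:,1].max(),z[m].mean())
m=(abs(z-.09)<.006)&(x>.435)&(x<.46)&(abs(y)<.05)
P=W[m];f=np.polyfit(P[:,1],P[:,0],1);print('bar',f)
hb=(hsv[...,0]>100)&(hsv[...,0]<130)&(hsv[...,1]>120)&(z>.06)&(x>.53)
P=W[hb];print('blue',P.min(0),P.max(0),P[:,2].mean())
E
```

```text
115 384 415 0.5532 0.5779 [0.5622 0.0521 0.0715] 0.0747
118 384 415 0.553 0.5781 [0.5618 0.0497 0.0724] 0.0758
121 389 408 0.5549 0.5694 [0.5617 0.0472 0.0725] 0.0749
124 389 408 0.557 0.5715 [0.563  0.0441 0.0677] 0.0699
127 389 408 0.5566 0.5722 [0.5628 0.0415 0.0673] 0.0699
130 388 408 0.5569 0.5728 [0.5626 0.0389 0.0681] 0.0709
133 388 407 0.5559 0.5708 [0.5618 0.0364 0.0679] 0.07
136 388 407 0.5558 0.5717 [0.5618 0.0338 0.0688] 0.071
139 388 407 0.5558 0.5718 [0.5619 0.0311 0.0678] 0.0704
142 387 406 0.5556 0.5698 [0.5611 0.0283 0.068 ] 0.07
145 387 406 0.5554 0.5698 [0.5609 0.0257 0.0681] 0.0694
148 392 404 0.5605 0.5655 [0.5619 0.0229 0.0691] 0.0707
panel top 4286 [0.09856748 0.49182889] -0.11997544176265391 0.11813632928548427 0.10623076308208679
bar [0.09969116 0.44796752]
blue [ 0.53753512 -0.03767394  0.0600657 ] [0.65736731 0.0085848  0.08341599] 0.07458081537553467
```

```bash
python3 -m crank '[{"dx":0.926,"dy":0.258,"dz":0,"wx":0,"wy":0,"wz":0.003,"claw":0.4},{"dx":0.926,"dy":0.258,"dz":0,"wx":0,"wy":0,"wz":0,"claw":0.4},{"dx":0.926,"dy":0.258,"dz":0,"wx":0,"wy":0,"wz":0,"claw":0.4},{"dx":0.926,"dy":0.258,"dz":0,"wx":0,"wy":0,"wz":0,"claw":0.4},{"dx":0.926,"dy":0.258,"dz":0,"wx":0,"wy":0,"wz":0,"claw":0.4}]' 40
python3 -m crank '[{"dx":0,"dy":0,"dz":-0.9,"wx":0,"wy":0,"wz":0,"claw":0.4},{"dx":0,"dy":0,"dz":-0.9,"wx":0,"wy":0,"wz":0,"claw":0.4},{"dx":0,"dy":0,"dz":-0.9,"wx":0,"wy":0,"wz":0,"claw":0.4},{"dx":0,"dy":0,"dz":-0.9,"wx":0,"wy":0,"wz":0,"claw":0.4},{"dx":0,"dy":0,"dz":-0.9,"wx":0,"wy":0,"wz":0,"claw":0.4}]'
python3 -m crank '[{"dx":0,"dy":0,"dz":0,"wx":0,"wy":0,"wz":0,"claw":0.4},{"dx":0,"dy":0,"dz":0,"wx":0,"wy":0,"wz":0,"claw":0.4},{"dx":0,"dy":0,"dz":0,"wx":0,"wy":0,"wz":0,"claw":0.4},{"dx":0,"dy":0,"dz":0,"wx":0,"wy":0,"wz":0,"claw":0.4},{"dx":0,"dy":0,"dz":0,"wx":0,"wy":0,"wz":0,"claw":0.4}]'
python3 - <<'E'
from h import *
im,W=cloud('wrist')
print([(np.round(r['centre'],4),round(r['conf'],2)) for r in landmark_of('wrist','latch_knob')[:3]])
cv2.imwrite('pics/wrist3.png',im[:,:,::-1])
E
```

```text
clock: 10.15
tcp_pos: [0.5652, 0.0346, 0.2537]
eef_rot: [-3.141, 0.0, 1.471]
wrist_force: [-0.0, -0.7, 0.1]
opening: 0.0343
gripper_force: 0.0
clock: 10.65
tcp_pos: [0.5643, 0.0344, 0.1403]
eef_rot: [3.142, 0.0, 1.471]
wrist_force: [0.9, -0.8, 0.6]
opening: 0.0345
gripper_force: 0.0
clock: 11.15
tcp_pos: [0.5651, 0.0344, 0.1427]
eef_rot: [3.139, -0.0, 1.471]
wrist_force: [0.3, -0.3, -0.1]
opening: 0.0345
gripper_force: 0.0
[(array([0.5633, 0.0353, 0.0573]), 0.78), (array([ 0.4468, -0.0035,  0.0862]), 0.74)]
```

View pics/wrist3.png

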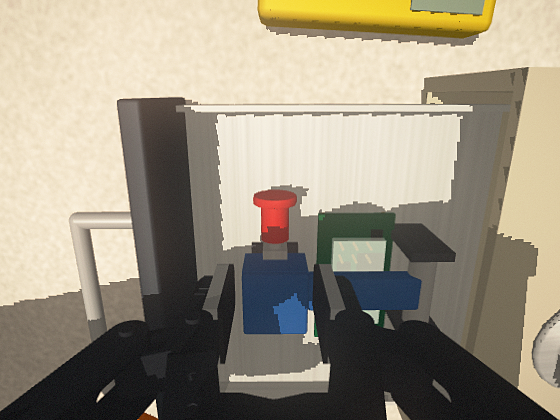

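The knob at (274,215) is centred between the fingers (mid about 274), and the board (355,265) lies outside the right finger's path. Descending.

```bash
python3 -m crank '[{"dx":0,"dy":0,"dz":-0.9,"wx":0,"wy":0,"wz":0,"claw":0.4},{"dx":0,"dy":0,"dz":-0.9,"wx":0,"wy":0,"wz":0,"claw":0.4},{"dx":0,"dy":0,"dz":-0.9,"wx":0,"wy":0,"wz":0,"claw":0.4},{"dx":0,"dy":0,"dz":-0.8,"wx":0,"wy":0,"wz":0,"claw":0.4},{"dx":0,"dy":0,"dz":-0.4,"wx":0,"wy":0,"wz":0,"claw":0.4}]'
python3 -m crank '[{"dx":0,"dy":0,"dz":0,"wx":0,"wy":0,"wz":0,"claw":0.2},{"dx":0,"dy":0,"dz":0,"wx":0,"wy":0,"wz":0,"claw":0.1},{"dx":0,"dy":0,"dz":0,"wx":0,"wy":0,"wz":0,"claw":0},{"dx":0,"dy":0,"dz":0,"wx":0,"wy":0,"wz":0,"claw":0},{"dx":0,"dy":0,"dz":0,"wx":0,"wy":0,"wz":0,"claw":0}]' 40
```

```text
clock: 11.75
tcp_pos: [0.5628, 0.0343, 0.042]
eef_rot: [-3.139, 0.0, 1.471]
wrist_force: [0.4, -1.1, 0.2]
opening: 0.0341
gripper_force: 0.0
clock: 12.25
tcp_pos: [0.5658, 0.0341, 0.0441]
eef_rot: [3.138, 0.0, 1.471]
wrist_force: [5.5, -1.5, -11.1]
opening: 0.0164
gripper_force: 39.3
```

```bash
python3 -m crank '[{"dx":0.014,"dy":0.14,"dz":0,"wx":0,"wy":0,"wz":0,"claw":0},{"dx":0.014,"dy":0.14,"dz":0,"wx":0,"wy":0,"wz":0,"claw":0},{"dx":0.014,"dy":0.14,"dz":0,"wx":0,"wy":0,"wz":0,"claw":0},{"dx":0.014,"dy":0.14,"dz":0,"wx":0,"wy":0,"wz":0,"claw":0},{"dx":0,"dy":0,"dz":0,"wx":0,"wy":0,"wz":0,"claw":0}]'
```

```text
clock: 12.75
tcp_pos: [0.5671, 0.0468, 0.0449]
eef_rot: [3.139, 0.002, 1.472]
wrist_force: [3.5, -8.0, -5.6]
opening: 0.0166
gripper_force: 39.8
```

```bash
python3 -m crank '[{"dx":0.005,"dy":0,"dz":0.2,"wx":0,"wy":0,"wz":0,"claw":0},{"dx":0.015,"dy":-0.001,"dz":0.2,"wx":0,"wy":0,"wz":0,"claw":0},{"dx":0.024,"dy":-0.002,"dz":0.2,"wx":0,"wy":0,"wz":0,"claw":0},{"dx":0.036,"dy":-0.004,"dz":0.2,"wx":0,"wy":0,"wz":0,"claw":0},{"dx":0.048,"dy":-0.005,"dz":0.2,"wx":0,"wy":0,"wz":0,"claw":0}]'
```

```text
clock: 13.25
tcp_pos: [0.5704, 0.0459, 0.07]
eef_rot: [3.138, 0.003, 1.472]
wrist_force: [4.0, -7.5, -5.8]
opening: 0.0166
gripper_force: 39.0
```

Following freely with low force; continuing.

```bash
python3 -m crank '[{"dx":0.056,"dy":-0.006,"dz":0.2,"wx":0,"wy":0,"wz":0,"claw":0},{"dx":0.068,"dy":-0.007,"dz":0.2,"wx":0,"wy":0,"wz":0,"claw":0},{"dx":0.08,"dy":-0.008,"dz":0.2,"wx":0,"wy":0,"wz":0,"claw":0},{"dx":0.096,"dy":-0.01,"dz":0.2,"wx":0,"wy":0,"wz":0,"claw":0},{"dx":0.108,"dy":-0.011,"dz":0.2,"wx":0,"wy":0,"wz":0,"claw":0}]'
python3 -m crank '[{"dx":0,"dy":0,"dz":0,"wx":0,"wy":0,"wz":0,"claw":0},{"dx":0,"dy":0,"dz":0,"wx":0,"wy":0,"wz":0,"claw":0},{"dx":0,"dy":0,"dz":0,"wx":0,"wy":0,"wz":0,"claw":0},{"dx":0,"dy":0,"dz":0,"wx":0,"wy":0,"wz":0,"claw":0},{"dx":0,"dy":0,"dz":0,"wx":0,"wy":0,"wz":0,"claw":0}]'
python3 - <<'E'
from h import *
im,W=cloud('wrist');cv2.imwrite('pics/wrist4.png',im[:,:,::-1])
print([(np.round(r['centre'],4),round(r['conf'],2)) for n in('latch_knob','tongue','drawer_handle') for r in landmark_of('wrist',n)[:2]])
E
```

```text
clock: 13.75
tcp_pos: [0.5792, 0.0448, 0.0942]
eef_rot: [3.141, 0.003, 1.472]
wrist_force: [2.2, -6.1, -5.9]
opening: 0.0163
gripper_force: 39.1
clock: 14.25
tcp_pos: [0.5794, 0.0448, 0.0944]
eef_rot: [3.14, 0.003, 1.472]
wrist_force: [1.9, -7.3, -5.6]
opening: 0.0163
gripper_force: 39.3
[(array([0.5813, 0.0447, 0.1047]), 0.86), (array([ 0.4493, -0.0009,  0.0894]), 0.85)]
```

View pics/wrist4.png

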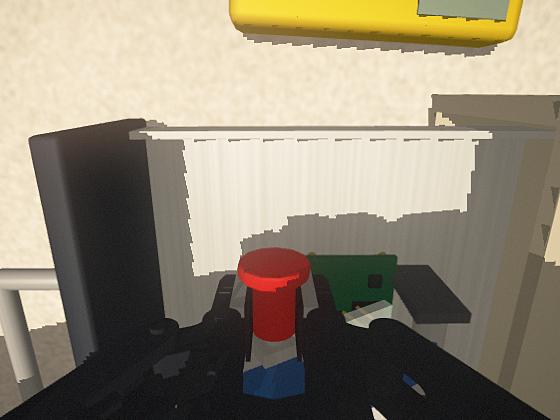

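The knob (274,300) is held between the fingers. The blue coupler (274,378) is raised and tilted, with the knob about 50 mm up, the arm at rest and the drawer still out. Handing in.

```bash
python3 -c "from station import *;print(job_done())"
```

```text
the job is handed in; nothing more can be done
None
```

I pulled the drawer to its stop, drew the latch about 13 mm sideways, and handed the job in at about 14 s with the gripper still holding the arm's front end about 5 cm up; the board and the other items showed no sign of contact, but I got no verdict back.

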